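# Load two blanks into a spring magazine

### The job

Load the two identical short wooden blanks into the spring-loaded magazine, one at a time and lying flat: press each one down past the two spring lips until both lips have sprung fully shut over it and hold it down. Press gently, never with more than 25 N on the blanks or the magazine, since there is a rubber buffer and then a hard stop just below the full stack, and leave the other things on the table where they are.

Things in the scene. Friction and masses are not known exactly. Their poses are not given: they have to be found in the camera images.
- magazine: Spring magazine, fixed. Origin: centre of its dark steel base plate's underside, on the table (84 x 176 x 12 mm; y along the magazine's long side). A blue cassette (foot 66 x 172 x 8 mm, centred) is clamped on two columns at a hand-set height: its foot lies L = 0 to 22 mm above the base plate. L is NOT measured: find it by touch or eye. Heights called 'c' below are above the foot's underside.
- foot (a point): Centre of the base plate's top, 12 mm above the table; cassette height c = 0 lies L above it. Four L-shaped aluminium corner posts reach c = 84 and flare (6 mm all round) to c = 97. Inside, the channel is 49 mm (x) by 88 mm (y): a blank lies flat in it, long side along y. Each long side is open over the middle 55 mm from top to bottom, for fingers holding the blank by its width.
- column_left (a point): Top of the steel column (r 5 mm) at the magazine's y = +76, 92 mm above the table. How it works: a blank set in the posts rests on the lip ramps, underside near c = 69. Pressed (3 to 12 N by friction) it spreads the lips and pushes down the orange follower (spring: 1.1 N at c = 58, plus 0.08 N per mm). With its top below c = 58 the lips snap shut and it is held up against them.
- column_right (a point): Top of the column at y = -76. The second blank pushes the first down 18 mm. 1 mm below the full stack's held place a rubber buffer (20 N/mm over 3 mm, then hard) stops the lower blank. Pressing till about 15 N ends on the buffer with the top blank past the lips. A lone blank sinks 19 mm past its held place before the buffer, and springs back.
- blank_a: Wooden blank, a plain light-brown block 45 (x) x 85 (y) x 18 (z) mm, about 0.04 kg; origin at the centre of its underside. It lies flat on the table, one of two identical ones. Either may go in first.
- blank_b: The other identical wooden blank, 45 x 85 x 18 mm; origin at the centre of its underside.
- lip_left (a joint): Steel spring lip at the magazine's +y end, 24 mm wide: 0 = shut (nose 37 mm from the centre, 5 mm over a blank's end), up to 0.011 m as it is pushed outward; 1.1 N preload, 0.13 N per mm. Underside flat at c = 58; from c = 60 up a steep ramp leans back to y = 46 at c = 76. Closed fingers (up to 60 mm over all along y) pass between the lips.
- lip_right (a joint): The same lip at the magazine's -y end; 0 = shut, up to 0.011 m open. If friction on the ramps stops a blank early, the lips stay open: press again.
- sanding_block: Bystander: wooden sanding block 60 x 110 x 32 mm; origin at the centre of its underside.
- try_square: Bystander: try square with wooden stock and steel blade, 225 x 130 x 18 mm; origin at the centre of its underside.
- pliers: Bystander: red-handled pliers 56 x 176 x 13 mm; origin at the centre of the underside.
- spanner: Bystander: steel spanner 39 x 224 x 9 mm; origin at the centre of the underside.
- blade_flange: Bystander: round steel flange, 72 mm across, 18 mm high; origin at the centre of the underside.
- marker_blue: Bystander: blue marker 12 x 130 x 14 mm; origin at the centre of the underside.

How it is judged:
By the outcome, as a careful person would: the job done as asked, in the order asked, and still so for the second after the job is handed in, with the robot touching nothing.
It also fails if it takes over 72 s, if anything falls off the work surface, if the arm or the gripper's body presses on something with over 40 N, if the wrist force passes 120 N, or if a joint passes its speed limit or range.

### The arm

A 7-joint arm with a two-finger parallel gripper is mounted at the origin on the work surface; the furniture and walls round the work are solid. World frame = base frame: x ahead of the robot, y to its left, z up, the work surface at z = 0. Lengths are in m, angles in degrees, forces in N, time in s.
With the tool pointing down it reaches from about 0.4 to 0.9 m from the base axis. Payload 5.5 kg.
Tool frame: the origin (TCP) lies at the very end of the fingers, on their centre line; the grasp point (between the pads) lies 19 mm behind it (ctrl.grip_depth is the distance from the TCP to the grasp point, in m); z points along the fingers, y is the line along which they close (so a half turn about z gives the same grasp; the last joint's range is limited). The gripper opens to 85 mm and grips with 20 to 120 N. Pads are 22 mm wide; open, the fingers measure 114 mm over their backs; the gripper's body (76 mm by 85 mm) begins 54 mm behind the grasp point. The pads swing forward as they close: fully open they stand 13 mm farther back than shut.
Start: joints at [-58.889, 28.699, -24.465, 88.831, 12.651, 65.22, -12.049], TCP at [0.179, 0.625, 0.231] pointing down, gripper open.
Joint ranges: [-164.97, 164.97], [-17.58, 116.51], [-87.97, 89.64], [11.32, 138.91], [-80.73, 260.73], [10.89, 115.49], [-147.41, 147.41]. Speed limits (degrees/s): [147.25, 147.25, 180, 180, 180, 180, 180].

### API

Orientations are given as [roll, pitch, yaw] about the fixed x, y, z axes, in that order (R = Rz(yaw) Ry(pitch) Rx(roll)).
In Python, from rig import ctrl, hand, planner, eyes, job_done, spotter gives the robot as it stands. Calls block until the motion is done:
- ctrl.reach(position, orientation): joint-space move of the TCP to a pose.
- ctrl.move_linear(position, vel=0.15, rot=None): straight line of the TCP; rot=None keeps the orientation; vel is the mean speed in m/s.
- ctrl.goto_joints(angles): joint-space move.
- hand.open_jaws() and hand.close_gripper(newtons=None): open the fingers fully, or close them until they stop; newtons is the grip in N (None keeps the last).
- ctrl.sleep(seconds).
- planner.solve_ik(position, orientation): joint angles nearest the present ones, or None.
- ctrl.get_obs(): the state.
- eyes.capture(name): name is "scene" or "top" or "wrist"; returns (picture, depth): 480x640x3 uint8, red, green, blue; 480x640 float32, m along the optical axis (not along the pixel's ray), 0 where there is no reading.
- eyes.calibration(name): a dict with "fx", "fy", "cx", "cy" (pixels), "eye" and "rotation" of the camera in the world. Camera axes: x right, y up, looking along -z (the intrinsics and any distortion apply to the point x, -y, -z); pixel columns grow to the right and rows downward; lengths in m; the calibration is good to about 2 mm. A picture is of the moment at which its call begins: read the wrist's pose just before it. calibration takes no time and is no camera call; for the wrist camera it gives the pose at the moment of the call.
A pose or a line that the arm cannot do raises ctrl.Unreachable and nothing moves.
- job_done(): hands the job in; it is judged then, once.
Trained networks look in the newest picture that a camera, given by its name, has taken for a name from the list of things; names that differ only in an ending like _2 or _b are one class to them, and where a whole thing is asked for, a point or a joint stands for the part that bears it (a point fixed in the world has none). Each returns a list of dicts, best first, with "score" (0 to 1); they miss things now and then, are a little off and sometimes report something else, mostly with a low value. They report only what shows in the picture. A call takes as long as a camera call.
- spotter.look_for(camera, name): "uv" ([column, row] in pixels, amid what is visible of it).
- spotter.cut_out(camera, name): "region" (480x640 bool, what is visible of it) and "uv" ([column, row] in pixels, amid what is visible of it).
- spotter.place_of(camera, name): "uv" ([column, row] in pixels: a listed point, or the origin of a listed thing).
The state is a dict: "time_s": time; "joint_pos": joint angles; "qvel": joint speeds; "joint_efforts": joint torques, N m; "eef_pos": TCP position; "orientation": TCP orientation; "contact_force": force on the tool from outside, world axes, zero at the start; "wrist_torque": the same for the moment, N m; "grip_width": opening from 0.0 (shut) to 1.0 (fully open); "finger_force": force on a finger pad.
Only numpy, scipy, OpenCV 4.12 (cv2) and the standard library are available. Lean on these libraries where they do the work, as an engineer would, in place of code of your own. Each camera call takes 0.05 s, during which the arm holds its last target. There are 200 camera calls.

## Working session

There is one attempt and no reset: what is moved stays moved. The work goes in short steps, each a Python script; the robot and the scene stay as the last script left them, time stands still between calls to the robot, and variables do not carry over. Pictures are saved under pics/ and viewed, at most 10 in all, crops included, and the job is handed in when it is done.

```bash
ls; mkdir -p pics
cat > h.py <<'E'
import numpy as np, cv2
from rig import ctrl, hand, planner, eyes, job_done, spotter
def world(cam,depth=None,uv=None,cal=None,z=None):
    c=cal or eyes.calibration(cam); R=np.array(c["rotation"]); e=np.array(c["eye"])
    u,v=uv; r=R@np.array([(u-c["cx"])/c["fx"],-(v-c["cy"])/c["fy"],-1.])
    if z is not None: return e+r*(z-e[2])/r[2]
    return e+r*depth
def cloud(cam,depth):
    c=eyes.calibration(cam); R=np.array(c["rotation"]); v,u=np.mgrid[:480,:640]
    d=np.stack([(u-c["cx"])/c["fx"],-(v-c["cy"])/c["fy"],-np.ones_like(u,float)],-1)*depth[...,None]
    return d@R.T+np.array(c["eye"])
E
python3 - <<'E'
from h import *
print({k:v for k,v in ctrl.get_obs().items()})
for cam in ("top","scene"):
    p,d=eyes.capture(cam); print(cam,eyes.calibration(cam))
    cv2.imwrite(f"pics/{cam}0.png",p[...,::-1]); np.save(f"{cam}0.npy",d)
    P=cloud(cam,d)
    for n in ("magazine","blank_a","sanding_block","column_left","column_right","foot","lip_left","lip_right"):
        for o in spotter.place_of(cam,n)[:3]:
            u,v=np.array(o["uv"]).round().astype(int); print(cam,n,round(o["score"],2),(u,v),P[v,u].round(3))
    for o in spotter.cut_out(cam,"blank_a")[:3]:
        m=o["region"]&(d>0); Q=P[m]; r=cv2.minAreaRect(Q[:,:2].astype(np.float32)*1000)
        print("cut",round(o["score"],2),m.sum(),r,np.percentile(Q[:,2],[5,50,95]).round(4))
E
```

```text
pics
{'time_s': 0.0, 'joint_pos': array([-58.88988935,  28.75359808, -24.45349524,  88.89194935,
        12.65102919,  65.22123688, -12.04874978]), 'qvel': array([ 0.01673601,  0.02517776,  0.12662327, -0.03945726,  0.02520649,
       -0.02375634, -0.07619111]), 'joint_efforts': array([ 1.10127665e-03, -5.69533503e+01, -5.81568807e+00, -2.80942261e+01,
        1.06661560e-02,  1.20319941e-02,  2.08792062e-05]), 'eef_pos': array([0.17933813, 0.62403516, 0.23025843]), 'orientation': array([-1.79886819e+02, -3.36383037e-03,  1.63974105e+02]), 'contact_force': array([-0.14358653, -0.46174439, -0.14699669]), 'wrist_torque': array([-0.01682695, -0.04794737, -0.02253609]), 'finger_force': 0.0, 'grip_width': 1.002575739775241}
top {'fx': 546.9705733099332, 'fy': 546.9705733099332, 'cx': 314.30086499593324, 'cy': 241.9206190671918, 'eye': array([0.45083329, 0.13838958, 1.00188544]), 'rotation': array([ 5.30654540e+00, -7.05342217e-02, -8.99482974e+01])}Traceback (most recent call last):
  File "<stdin>", line 6, in <module>
  File "h.py", line 11, in cloud
    return d@R.T+np.array(c["eye"])
           ~~~~~^~~~~~~~~~~~~~~~~~~
ValueError: operands could not be broadcast together with shapes (480,640) (3,)
```

```bash
sed -i 's/R=np.array(c\["rotation"\])/R=Rot.from_euler("xyz",c["rotation"],degrees=True).as_matrix()/; 1a from scipy.spatial.transform import Rotation as Rot' h.py
python3 - <<'E'
from h import *
ims=[]
for cam in ("top","scene"):
    p,d=eyes.capture(cam); print(cam,eyes.calibration(cam))
    cv2.imwrite(f"pics/{cam}0.png",p[...,::-1]); np.save(f"{cam}0.npy",d)
    P=cloud(cam,d)
    for n in ("magazine","blank_a","sanding_block","column_left","column_right","foot","lip_left","lip_right"):
        for o in spotter.place_of(cam,n)[:3]:
            u,v=np.array(o["uv"]).round().astype(int); print(cam,n,round(o["score"],2),(u,v),P[v,u].round(3))
    for o in spotter.cut_out(cam,"blank_a")[:3]:
        m=o["region"]&(d>0); Q=P[m]; r=cv2.minAreaRect(Q[:,:2].astype(np.float32)*1000)
        print("cut",round(o["score"],2),m.sum(),r,np.percentile(Q[:,2],[5,50,95]).round(4))
E
```

```text
top {'fx': 546.9705733099332, 'fy': 546.9705733099332, 'cx': 314.30086499593324, 'cy': 241.9206190671918, 'eye': array([0.45083329, 0.13838958, 1.00188544]), 'rotation': array([ 5.30654540e+00, -7.05342217e-02, -8.99482974e+01])}
top magazine 0.56 (np.int64(403), np.int64(261)) [ 0.505 -0.014  0.073]
top magazine 0.41 (np.int64(455), np.int64(255)) [ 0.514 -0.098  0.088]
top blank_a 0.82 (np.int64(274), np.int64(211)) [0.599 0.211 0.013]
top blank_a 0.77 (np.int64(274), np.int64(291)) [0.454 0.209 0.017]
top sanding_block 0.59 (np.int64(180), np.int64(325)) [0.394 0.373 0.033]
top column_left 0.81 (np.int64(368), np.int64(259)) [0.507 0.048 0.092]
top column_right 0.73 (np.int64(456), np.int64(256)) [ 0.512 -0.1    0.088]
top foot 0.82 (np.int64(403), np.int64(264)) [ 0.5   -0.014  0.071]
top foot 0.42 (np.int64(366), np.int64(258)) [0.451 0.138 1.002]Traceback (most recent call last):
  File "<stdin>", line 8, in <module>
ValueError: it knows: blade_flange, blank, column_left, column_right, foot, magazine, marker_blue, pliers, sanding_block, spanner, try_square
```

View pics/top0.png

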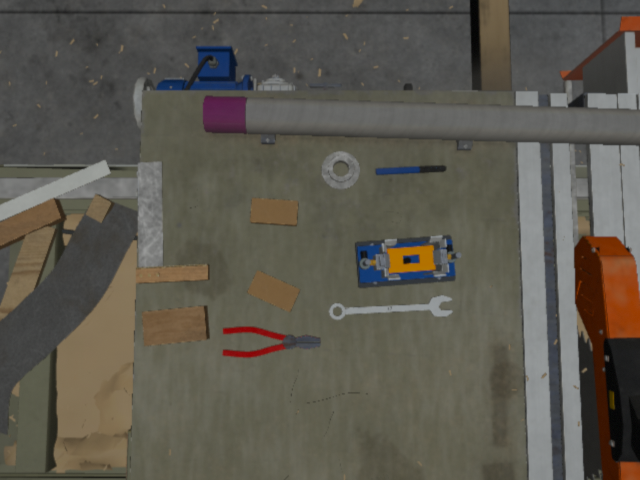

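The top view shows the two blanks at about (274,211) and (274,291), and the magazine at (405,260) with its long side nearly along y. The spanner lies next to the magazine, and a pipe crosses the far side of the table at row 115.

```bash
cat >> h.py <<'E'
def blanks(cam,d,P,zlo=0.008,zhi=0.03):
    out=[]
    for o in spotter.cut_out(cam,"blank_a")[:3]:
        m=o["region"]&(d>0); Q=P[m]; Q=Q[(Q[:,2]>zlo)&(Q[:,2]<zhi)]
        if len(Q)<50: continue
        (c,s,a)=cv2.minAreaRect(Q[:,:2].astype(np.float32)*1000)
        a=a if s[1]>s[0] else a+90   # yaw of short side = a when s[0] is short
        print(cam,"blank",round(o["score"],2),len(Q),np.round(c,1),np.round(s,1),"yaw(long=y)",round((a+90)%180-90,1),np.percentile(Q[:,2],[5,50,95]).round(4))
E
python3 - <<'E'
from h import *
for cam in ("top","scene"):
    p,d=eyes.capture(cam)
    cv2.imwrite(f"pics/{cam}1.png",p[...,::-1]); np.save(f"{cam}0.npy",d)
    P=cloud(cam,d)
    if cam=="scene": print(eyes.calibration(cam))
    for n in ("magazine","column_left","column_right","foot"):
        for o in spotter.place_of(cam,n)[:2]:
            u,v=np.array(o["uv"]).round().astype(int); print(cam,n,round(o["score"],2),(u,v),P[v,u].round(3), world(cam,uv=o["uv"],z=.092).round(4))
    blanks(cam,d,P)
    M=P[(d>0)]; 
    Q=M[(abs(M[:,0]-.51)<.07)&(abs(M[:,1]+.026)<.11)]; print("zhist",np.histogram(Q[:,2],np.arange(-.01,.14,.005)))
    Q=M[(abs(M[:,1]+.1)<.35)&(M[:,0]>.6)&(M[:,0]<.9)&(M[:,2]>.05)]; print("pipe",Q.min(0),Q.max(0)) if len(Q) else 0
    t=M[(abs(M[:,0]-.5)<.05)&(abs(M[:,1]-.3)<.02)]; print("table z",np.median(t[:,2]) if len(t) else None)
E
```

```text
top magazine 0.57 (np.int64(405), np.int64(260)) [ 0.509 -0.023  0.035] [ 0.5046 -0.0138  0.092 ]
top column_left 0.92 (np.int64(366), np.int64(259)) [0.507 0.051 0.09 ] [0.5072 0.0517 0.092 ]
top column_left 0.31 (np.int64(345), np.int64(169)) [0.68  0.08  0.001] [0.6596 0.0854 0.092 ]
top column_right 0.97 (np.int64(453), np.int64(254)) [ 0.517 -0.099  0.073] [ 0.5159 -0.094   0.092 ]
top foot 0.82 (np.int64(404), np.int64(262)) [ 0.505 -0.022  0.031] [ 0.5011 -0.0126  0.092 ]
top foot 0.2 (np.int64(274), np.int64(340)) [0.366 0.21  0.001] [0.3728 0.2028 0.092 ]
top blank 0.85 1152 [599.4 210.9] [85.1 45.4] yaw(long=y) -4.2 [0.0136 0.017  0.0197]
top blank 0.76 1155 [455.  210.4] [83.9 44.8] yaw(long=y) -24.3 [0.0142 0.0171 0.02  ]
zhist (array([  44, 3078, 1372,  346,  521,  187,  955,   69,   58,  124,  100,
         18,   23,   29,   49,  151,  929,  188,  121,  143,   75,   64,
        112,  141,  141,    3,    0,    0,    0,    0]), array([-0.01 , -0.005,  0.   ,  0.005,  0.01 ,  0.015,  0.02 ,  0.025,
        0.03 ,  0.035,  0.04 ,  0.045,  0.05 ,  0.055,  0.06 ,  0.065,
    
[... 1132 characters left out ...]
5 -0.0695  0.092 ]
scene blank 0.57 726 [600. 212.] [89.  48.1] yaw(long=y) -3.8 [0.0111 0.0172 0.0195]
zhist (array([   0, 1933, 1273,  390,  657,  175, 1410,  154,  167,  190,  192,
        100,   99,  103,  138,  160,  828,  268,  197,  237,  195,  113,
        141,  148,  167,    0,    0,    0,    0,    0]), array([-0.01 , -0.005,  0.   ,  0.005,  0.01 ,  0.015,  0.02 ,  0.025,
        0.03 ,  0.035,  0.04 ,  0.045,  0.05 ,  0.055,  0.06 ,  0.065,
        0.07 ,  0.075,  0.08 ,  0.085,  0.09 ,  0.095,  0.1  ,  0.105,
        0.11 ,  0.115,  0.12 ,  0.125,  0.13 ,  0.135,  0.14 ]))
pipe [ 0.7215301  -0.34918764  0.05000406] [0.79259767 0.24991324 0.07335011]
table z -0.0006454157536098792
```

View pics/scene1.png

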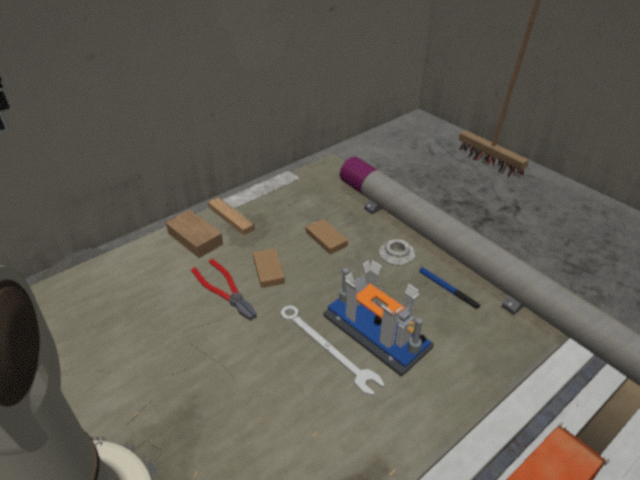

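The scene view shows the magazine at (378,320), one blank at (327,236) and the other at (268,266), with clear space around both. Next I move to wrist views over the blank and the magazine.

Run:
```python
from h import *
def yawbest(pos,th):
    q0=ctrl.get_obs()["joint_pos"]; best=None
    for y in (th+90,th-90):
        q=planner.solve_ik(pos,[180,0,y]); print(y,None if q is None else np.round(q,0))
for pos,th in (((.455,.2104,.25),-24.3),((.5994,.211,.25),-4.2),((.508,-.024,.28),3.0)):
    yawbest(pos,th)
# same branch: yaw = th+90
for i,(pos,th) in enumerate((((.508,-.024,.28),3.0),((.5994,.211,.2),-4.2),((.455,.2104,.2),-24.3))):
    ctrl.reach(pos,[180,0,th+90]); ctrl.sleep(.3)
    o=ctrl.get_obs(); c=eyes.calibration("wrist"); p,d=eyes.capture("wrist"); P=cloud("wrist",d)
    print(i,o["time_s"],o["eef_pos"].round(4),o["orientation"].round(2),c["eye"].round(3),np.round(c["rotation"],1),o["contact_force"].round(2))
    cv2.imwrite(f"pics/w{i}.png",p[...,::-1]); np.savez(f"w{i}.npz",p=p,d=d,P=P,pos=o["eef_pos"])
    if i: blanks("wrist",d,P)
    else:
        for n in ("column_left","column_right","foot","magazine"):
            for r in spotter.place_of("wrist",n)[:1]:
                u,v=np.array(r["uv"]).round().astype(int); print(n,round(r["score"],2),(u,v),P[v,u].round(4))
```

```text
65.7 [-28.  11.   1. 109.  -0.  60. -52.]
-114.3 [ -3.  12. -28. 109.   7.  61. 122.]
85.8 [-18.  24.  -5.  90.   2.  65. -28.]
-94.2 [  2.  28. -33.  90.  16.  67. 142.]
93.0 [ -9.  10.   9. 107.  -2.  64.   4.]
-87.0 [ -63.   36.   88.  108.  -37.   75. -140.]
0 3.8833 [ 0.508  -0.0237  0.2799] [-179.99   -0.     93.03] [0.503 0.058 0.423] [-18.6  -0.    3. ] [-0.33  0.13  0.54]
column_left 0.91 (np.int64(328), np.int64(123)) [0.505  0.0481 0.0935]
column_right 0.61 (np.int64(328), np.int64(288)) [ 0.5129 -0.1016  0.0928]
foot 0.66 (np.int64(327), np.int64(192)) [ 0.5079 -0.0214  0.0347]
magazine 0.93 (np.int64(327), np.int64(193)) [ 0.508  -0.022   0.0368]
1 5.4667 [0.5999 0.2098 0.2008] [ 1.7994e+02 -1.0000e-02  8.5700e+01] [0.605 0.292 0.344] [-18.6  -0.1  -4.4] [-0.3  -0.37  0.48]
wrist blank 0.76 4953 [599.8 212.3] [84.7 45. ] yaw(long=y) -3.9 [0.0173 0.0186 0.0198]
2 6.5 [0.4558 0.2102 0.1999] [179.99   0.    65.66] [0.489 0.285 0.343] [-18.6  -0.1 -24.4] [-0.36 -0.17  0.17]
wrist blank 0.56 4844 [455.2 211.8] [84.7 45. ] yaw(long=y) -24.1 [0.0174 0.0187 0.0199]
```

View pics/w0.png

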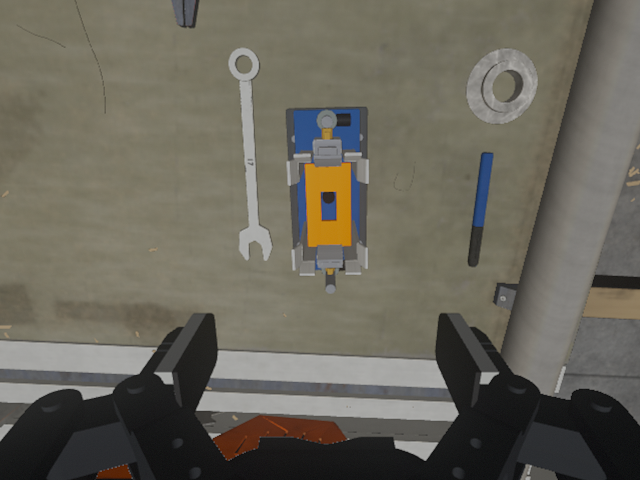

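View pics/w2.png

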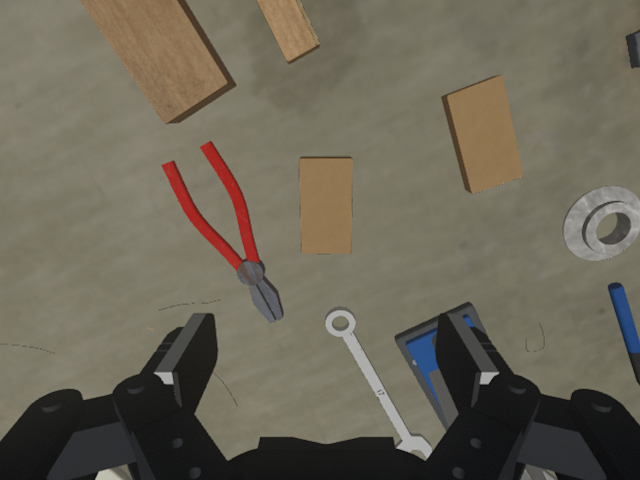

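The wrist views show the magazine lined up at (327,195) with the columns at (328,123) and (328,288). The nearer blank is at (326,205) in its own view, clear of the pliers. Next I compute the magazine pose and L from the cloud.

Run:
```python
from h import *
w=np.load("w0.npz"); P=w["P"]; p=w["p"].astype(int); d=w["d"]
th=np.radians(3.0); c0=np.array([.509,-.0268]); R=np.array([[np.cos(th),-np.sin(th)],[np.sin(th),np.cos(th)]])
M=P.copy(); M[...,:2]=(P[...,:2]-c0)@R; ok=(d>0)&(abs(M[...,0])<.06)&(abs(M[...,1])<.11)
def rect(m,n):
    Q=M[m]; r=cv2.minAreaRect(Q[:,:2].astype(np.float32)*1000); print(n,m.sum(),np.round(r[0],1),np.round(r[1],1),round(r[2],1),"z",np.percentile(Q[:,2],[5,50,95]).round(4), "ext",np.percentile(Q[:,:2],[.5,99.5],axis=0).round(4).tolist())
org=ok&(p[...,0]>200)&(p[...,1]>120)&(p[...,2]<80); rect(org&(M[...,2]>.06),"follower")
blue=ok&(p[...,2]>p[...,0]+50); rect(blue&(abs(M[...,1])>.05),"foot blue")
z=M[...,2]
rect(ok&(z>.100),"posts"); rect(ok&(z>.106),"posttop")
rect(ok&(z>.006)&(z<.05)&(abs(M[...,0])<.05),"base+foot")
rect(ok&(z>.085)&(abs(M[...,1])>.065)&(abs(M[...,0])<.015),"cols")
for s in (1,-1):
    m=ok&(abs(M[...,0])<.010)&(M[...,1]*s>.03)&(M[...,1]*s<.055)&(z>.06); rect(m,"lip%d"%s)
print("table",np.median(P[(d>0)&(abs(P[...,2])<.01)&(abs(M[...,1])<.1)&(M[...,0]<-.05)][:,2]))
```

```text
Traceback (most recent call last):
IndexError: index -1 is out of bounds for axis 0 with size 0
```

Run:
```python
from h import *
w=np.load("w0.npz"); P=w["P"]; p=w["p"].astype(int); d=w["d"]
th=np.radians(3.0); c0=np.array([.509,-.0268]); R=np.array([[np.cos(th),-np.sin(th)],[np.sin(th),np.cos(th)]])
M=P.copy(); M[...,:2]=(P[...,:2]-c0)@R; ok=(d>0)&(abs(M[...,0])<.06)&(abs(M[...,1])<.11)
def rect(m,n):
    Q=M[m]
    if len(Q)<4: print(n,len(Q)); return
    r=cv2.minAreaRect(Q[:,:2].astype(np.float32)*1000); print(n,m.sum(),np.round(r[0],1),np.round(r[1],1),round(r[2],1),"z",np.percentile(Q[:,2],[5,50,95]).round(4), "ext",np.percentile(Q[:,:2],[.5,99.5],axis=0).round(4).tolist())
z=M[...,2]
print(p[180,320],p[180,340],M[180,320])
org=ok&(p[...,0]>p[...,2]+100)&(p[...,1]>100); rect(org&(z>.06),"follower")
blue=ok&(p[...,2]>p[...,0]+40); rect(blue&(abs(M[...,1])>.05),"foot blue")
rect(ok&(z>.100),"posts"); rect(ok&(z>.106),"posttop")
rect(ok&(z>.006)&(z<.05)&(abs(M[...,0])<.05),"base+foot")
rect(ok&(z>.085)&(abs(M[...,1])>.065)&(abs(M[...,0])<.015),"cols")
for s in (1,-1):
    rect(ok&(abs(M[...,0])<.010)&(M[...,1]*s>.03)&(M[...,1]*s<.055)&(z>.06),"lip%d"%s)
print("table",np.median(P[(d>0)&(abs(P[...,2])<.01)][:,2]), "zmax",np.percentile(z[ok],[99,99.8,100]))
```

```text
[192 137  29] [192 135  24] [-0.00727147  0.02466513  0.0741375 ]
follower 3125 [0.2 0.6] [ 40.9 137. ] 1.1 z [0.0725 0.0738 0.0752] ext [[-0.0203, -0.0631], [0.021, 0.0663]]
foot blue 1593 [0.  0.6] [ 66.4 170.9] 1.5 z [0.0222 0.0237 0.0252] ext [[-0.0339, -0.0816], [0.0316, 0.0861]]
posts 39360 [0.5 0. ] [114.  109.8] 50.7 z [0.2976 0.349  0.3674] ext [[-0.0594, -0.0483], [0.0598, 0.0478]]
posttop 38821 [0.5 0. ] [114.  109.8] 50.7 z [0.3013 0.3495 0.3675] ext [[-0.0594, -0.0483], [0.0598, 0.0478]]
base+foot 5493 [0.6 0.6] [ 83.8 174.3] 1.3 z [0.0115 0.0234 0.043 ] ext [[-0.0419, -0.0798], [0.0426, 0.0871]]
cols 223 [ 0.5 -0.3] [  9.1 161.7] 1.4 z [0.0876 0.0925 0.0938] ext [[-0.0058, -0.0806], [0.0068, 0.0805]]
lip1 628 [ 0.  42.5] [20.  24.9] 0.0 z [0.0732 0.0833 0.0916] ext [[-0.0099, 0.0301], [0.01, 0.0548]]
lip-1 594 [  0.2 -42.4] [19.3 24.9] 0.5 z [0.0732 0.0826 0.0916] ext [[-0.0095, -0.0541], [0.0097, -0.0301]]
table 0.0007750242310991529 zmax [0.36919816 0.37013356 0.37232869]
```

Run:
```python
from h import *
w=np.load("w0.npz"); P=w["P"]; p=w["p"].astype(int); d=w["d"]
th=np.radians(3.0); c0=np.array([.509,-.0268]); R=np.array([[np.cos(th),-np.sin(th)],[np.sin(th),np.cos(th)]])
M=P.copy(); M[...,:2]=(P[...,:2]-c0)@R; z=M[...,2]
def edges(m,ys,name):
    E=[]
    for a,b in zip(ys[:-1],ys[1:]):
        q=M[m&(M[...,1]>=a)&(M[...,1]<b)][:,0]
        if len(q)>8: E.append(((a+b)/2,np.percentile(q,2),np.percentile(q,98)))
    E=np.array(E)*1000
    for k in (1,2): 
        f=np.polyfit(E[:,0],E[:,k],1); r=E[:,k]-np.polyval(f,E[:,0]); f=np.polyfit(E[abs(r)<1,0],E[abs(r)<1,k],1); print(name,k,"x0 %.2f slope deg %.2f res %.2f"%(f[1],-np.degrees(np.arctan(f[0])),r.std()))
near=(d>0)&(abs(M[...,0])<.05)
edges(near&(z>.006)&(z<.018),np.arange(-.08,.085,.005),"base")
edges(near&(p[...,0]>p[...,2]+100)&(z>.065)&(z<.08),np.arange(-.036,.036,.004),"follower")
edges(near&(p[...,2]>p[...,0]+40)&(z>.018)&(z<.03)&(abs(M[...,0])<.036),np.array([-.08,-.07,-.06,.06,.065,.07,.075,.08]),"foot")
m=near&(z>.102)&(z<.125)&(abs(M[...,1])<.07)
Q=M[m]; print("flare",len(Q))
for sx in(1,-1):
  for sy in(1,-1):
    q=Q[(Q[:,0]*sx>0)&(Q[:,1]*sy>0)]*1000; print(sx,sy,len(q),q[:,:2].mean(0).round(1),np.percentile(q,[2,98],axis=0).round(1).tolist())
# base y ends at centre line
q=M[(d>0)&(abs(M[...,0])<.03)&(z>.006)&(z<.03)&(abs(M[...,1])<.1)][:,1]; print("y ends",np.percentile(q,[.3,99.7]))
```

```text
base 1 x0 -40.63 slope deg 1.34 res 0.34
base 2 x0 42.07 slope deg 1.27 res 0.26
follower 1 x0 -19.41 slope deg 1.32 res 0.39
follower 2 x0 20.29 slope deg 1.11 res 0.31
foot 1 x0 -31.86 slope deg 0.81 res 0.71
foot 2 x0 32.94 slope deg 1.68 res 0.34
flare 1513
1 1 373 [25.7 42.6] [[13.5, 28.9, 102.7], [32.5, 52.8, 114.2]]
1 -1 379 [ 26.5 -41.6] [[15.7, -51.3, 102.5], [33.9, -27.1, 114.0]]
-1 1 375 [-26.4  41.4] [[-33.1, 27.8, 102.7], [-14.6, 52.1, 114.3]]
-1 -1 386 [-23.3 -42.9] [[-31.3, -52.3, 102.5], [-11.7, -28.3, 114.2]]
y ends [-0.08203164  0.08805572]
```

Run:
```python
from h import *
th=-24.1; rot=[180,0,th+90]
ctrl.reach([.4551,.2112,.08],rot)
ctrl.move_linear([.4551,.2112,.004],vel=.08)
print(ctrl.get_obs()["contact_force"].round(2),ctrl.get_obs()["eef_pos"].round(4))
hand.close_gripper(22); o=ctrl.get_obs(); print("grip",o["grip_width"],o["finger_force"],o["contact_force"].round(2))
ctrl.move_linear([.4551,.2112,.20],vel=.15)
ctrl.reach([.5095,-.0268,.20],[180,0,94.3]); ctrl.sleep(.4)
o=ctrl.get_obs(); p,d=eyes.capture("wrist"); P=cloud("wrist",d)
print(o["time_s"],o["eef_pos"].round(4),o["orientation"].round(2),o["contact_force"].round(2),o["grip_width"])
cv2.imwrite("pics/w3.png",p[...,::-1]); np.savez("w3.npz",p=p,d=d,P=P,pos=o["eef_pos"])
blanks("wrist",d,P,.15,.25)
```

```text
[-0.02  0.56  0.14] [0.4555 0.2114 0.0044]
grip 0.5142178172424591 22.756157219409943 [-0.9  -0.19  5.45]
11.5333 [ 0.5095 -0.0261  0.2   ] [ 1.800e+02 -1.000e-02  9.436e+01] [-0.39  0.58 -0.59] 0.5205690544322596
wrist blank 0.76 23653 [508.5 -25.4] [45.2 86. ] yaw(long=y) 4.2 [0.2119 0.2142 0.2151]
```

View pics/w3.png

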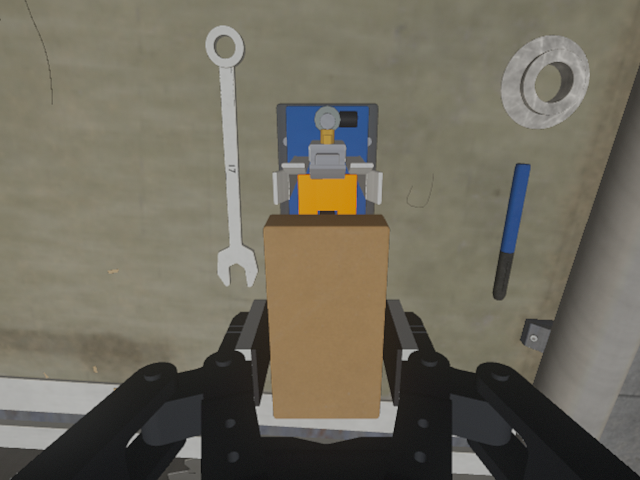

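The blank is held square between the pads, centred at (327,315). The magazine axis shows at about u=327 above it. I now re-measure the magazine in this same view.

Run:
```python
from h import *
for f in ("w0","w3"):
    w=np.load(f+".npz"); P=w["P"]; p=w["p"].astype(int); d=w["d"]
    th=np.radians(4.3); c0=np.array([.5095,-.0268]); R=np.array([[np.cos(th),-np.sin(th)],[np.sin(th),np.cos(th)]])
    M=P.copy(); M[...,:2]=(P[...,:2]-c0)@R; z=M[...,2]; near=(d>0)&(abs(M[...,0])<.05)
    def ed(m,ys,n):
        E=np.array([np.percentile(M[m&(M[...,1]>=a)&(M[...,1]<a+.005)][:,0],[2,98]) for a in ys])*1000
        print(f,n,E.mean(1).round(2),E.mean().round(2),np.diff(E,axis=1).mean().round(1))
    ed(near&(z>.006)&(z<.018),np.arange(.03,.08,.005),"base")
    ed(near&(p[...,0]>p[...,2]+100)&(z>.065)&(z<.08),np.arange(.015,.035,.005),"foll")
    q=M[near&(abs(M[...,0])<.03)&(z>.006)&(z<.03)&(M[...,1]<.1)][:,1]; print("base y end",np.percentile(q,99.7).round(4))
    q=M[near&(z>.102)&(z<.125)&(M[...,1]>.025)&(M[...,1]<.07)][:,:2]*1000; print("flare+",np.percentile(q,[2,98],axis=0).round(1).tolist(), "x means",q[q[:,0]>0,0].mean().round(1),q[q[:,0]<0,0].mean().round(1))
    q=M[near&(abs(M[...,0])<.009)&(M[...,1]>.065)&(M[...,1]<.09)&(z>.088)&(z<.097)][:,:2]*1000; print("col",q.mean(0).round(2),len(q))
```

```text
Traceback (most recent call last):
IndexError: index -1 is out of bounds for axis 0 with size 0
```

Run:
```python
from h import *
for f in ("w0","w3"):
    w=np.load(f+".npz"); P=w["P"]; p=w["p"].astype(int); d=w["d"]
    th=np.radians(4.3); c0=np.array([.5095,-.0268]); R=np.array([[np.cos(th),-np.sin(th)],[np.sin(th),np.cos(th)]])
    M=P.copy(); M[...,:2]=(P[...,:2]-c0)@R; z=M[...,2]; near=(d>0)&(abs(M[...,0])<.05)
    def ed(m,ys,n):
        L=[M[m&(M[...,1]>=a)&(M[...,1]<a+.005)][:,0] for a in ys]
        E=np.array([np.percentile(q,[2,98]) for q in L if len(q)>8])*1000
        if len(E): print(f,n,E.mean(1).round(2),E.mean().round(2),np.diff(E,axis=1).mean().round(1))
    ed(near&(z>.006)&(z<.018),np.arange(.03,.08,.005),"base")
    ed(near&(p[...,0]>p[...,2]+100)&(z>.065)&(z<.08),np.arange(.01,.035,.005),"foll")
    q=M[near&(abs(M[...,0])<.03)&(z>.006)&(z<.03)&(M[...,1]<.1)][:,1]; print("base y end",np.percentile(q,99.7).round(4))
    for s in (1,-1):
        q=M[near&(z>.102)&(z<.125)&(M[...,1]>.025)&(M[...,1]<.07)&(M[...,0]*s>0)][:,:2]*1000
        if len(q)>5: print("flare",s,len(q),np.percentile(q,[2,98],axis=0).round(1).tolist())
    q=M[near&(abs(M[...,0])<.009)&(M[...,1]>.065)&(M[...,1]<.09)&(z>.088)&(z<.097)][:,:2]*1000
    if len(q)>3: print("col",q.mean(0).round(2),len(q))
```

```text
w0 base [ 0.13  0.24  0.36  0.51  0.09  0.11  0.26  0.41 -0.07] 0.23 83.0
w0 foll [-0.19  0.3   0.02  0.18 -0.2 ] 0.02 39.6
base y end 0.0877
flare 1 373 [[14.1, 28.3], [32.8, 52.4]]
flare -1 375 [[-32.6, 28.5], [-14.0, 52.6]]
col [ 0.17 75.96] 114
w3 base [-0.01  0.43  0.44 -0.05 -0.15 -0.03  0.48 -0.01 -0.18 -0.03] 0.09 82.9
w3 foll [-0.2  -0.1  -0.17 -0.14 -0.21] -0.16 39.4
base y end 0.0873
flare 1 671 [[14.3, 28.5], [32.8, 52.7]]
flare -1 661 [[-32.8, 28.5], [-14.1, 52.7]]
col [-0.   76.08] 196
```

Run:
```python
from h import *
x,y=.5105,-.0275
ctrl.move_linear([x,y,.122],vel=.12,rot=[180,0,94.3]); ctrl.sleep(.2)
f0=ctrl.get_obs()["contact_force"]; print("f0",f0.round(2))
z=.122
while z>.086:
    z-=.002; ctrl.move_linear([x,y,z],vel=.03)
    o=ctrl.get_obs(); f=o["contact_force"]-f0; print(round(z,4),o["eef_pos"][2].round(4),f.round(1))
    if f[2]>5 or np.hypot(f[0],f[1])>6: break
print(o["time_s"])
p,d=eyes.capture("wrist"); cv2.imwrite("pics/w4.png",p[...,::-1])
```

```text
f0 [ 0.41 -0.71 -1.22]
0.12 0.1201 [-1.1  0.7  1.5]
0.118 0.1178 [-0.3  0.5  1.3]
0.116 0.1158 [-0.7  0.5 -0.4]
0.114 0.1139 [-0.8  1.8  0.1]
0.112 0.1118 [-1.3  0.5  0.2]
0.11 0.1099 [-1.2  0.8  0.7]
0.108 0.1078 [-0.5  0.5  1.2]
0.106 0.1059 [-0.2 -0.3  0.9]
0.104 0.1039 [-0.3 -0.1  0.3]
0.102 0.1018 [-0.4  1.   0.9]
0.1 0.0998 [-1.3  0.6  0.2]
0.098 0.0979 [-0.6  1.3  1.5]
0.096 0.0959 [-0.7  0.7  0.2]
0.094 0.0938 [-0.9  0.1  0.1]
0.092 0.0918 [-1.2  1.   1.3]
0.09 0.0898 [-1.1  0.3  1. ]
0.088 0.0881 [0.6 0.9 1.3]
0.086 0.0862 [0.5 0.9 2.3]
17.1333
```

Run:
```python
from h import *
x,y=.5105,-.0275; z=.086; f0=np.array([-.3,0,-.4]); L=[]
while z>.0541:
    z-=.001; ctrl.move_linear([x,y,z],vel=.025)
    o=ctrl.get_obs(); f=o["contact_force"]-f0; L.append((round(z*1000),*f.round(1)))
    if f[2]>16: break
print(*[tuple(map(float,l)) for l in L]); ctrl.sleep(.2); o=ctrl.get_obs(); print(o["time_s"],o["contact_force"].round(1),o["grip_width"],o["eef_pos"])
hand.open_jaws(); ctrl.sleep(.2); print(ctrl.get_obs()["contact_force"].round(1))
ctrl.move_linear([x,y,.20],vel=.15); ctrl.sleep(.2)
p,d=eyes.capture("wrist"); P=cloud("wrist",d); cv2.imwrite("pics/w5.png",p[...,::-1])
np.savez("w5.npz",p=p,d=d,P=P)
m=(d>0)&(np.hypot(P[...,0]-.5095,P[...,1]+.0268)<.012); print("top z",np.percentile(P[m][:,2],[5,50,95]).round(4))
print(ctrl.get_obs()["time_s"])
```

```text
(85.0, 1.5, -0.2, 4.5) (84.0, 3.0, 0.9, 5.1) (83.0, 2.1, 0.2, 4.4) (82.0, 1.0, 0.2, 4.0) (81.0, 1.8, -0.2, 6.0) (80.0, 1.5, -0.7, 6.5) (79.0, 1.1, -0.2, 5.1) (78.0, 2.2, 0.2, 1.1) (77.0, 1.6, 0.4, 1.0) (76.0, 0.7, 0.3, 1.5) (75.0, -0.9, 0.7, 1.5) (74.0, -0.1, 0.4, 2.2) (73.0, -1.4, -0.2, 1.8) (72.0, 0.2, -0.3, 3.1) (71.0, -1.1, 0.4, 2.6) (70.0, -0.3, -0.5, 3.2) (69.0, -0.7, -0.2, 2.8) (68.0, 1.3, -0.4, 2.7) (67.0, 1.2, 0.0, 2.9) (66.0, 1.4, -0.5, 3.5) (65.0, 0.8, 0.4, 3.8) (64.0, 1.5, 0.5, 4.4) (63.0, 1.0, -1.0, 3.6) (62.0, 2.7, -0.7, 3.2) (61.0, 1.8, -1.1, 1.3) (60.0, 2.6, -0.6, 2.5) (59.0, 1.2, -0.8, 2.0) (58.0, 0.2, -0.8, 2.3) (57.0, 0.7, -0.8, 2.2) (56.0, 0.8, -0.2, 2.3) (55.0, -0.1, 0.5, 1.4) (54.0, -0.3, -0.3, 2.3)
25.3833 [0.3 0.6 1.7] 0.5231019595879169 [ 0.51030759 -0.02746369  0.05394854]
[-0.5 -0.1  0.3]
top z [0.0731 0.2775 0.2836]
27.4417
```

View pics/w5.png

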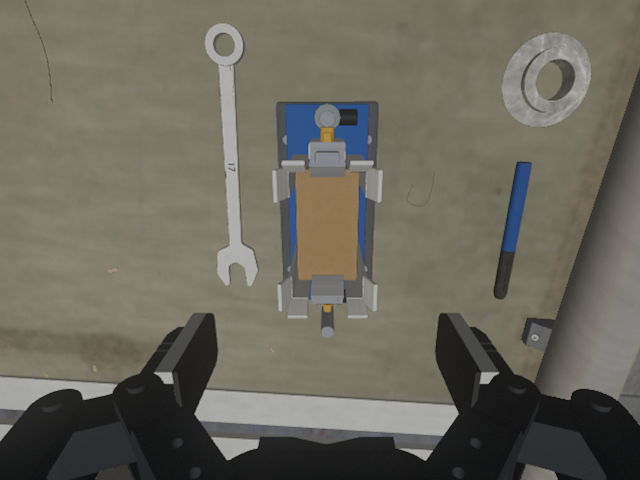

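The first blank sits under both lips, with the noses over its ends at (327,165) and (327,280). On to the second blank.

Run:
```python
from h import *
bx,by=.6004,.2116
ctrl.reach([bx,by,.08],[180,0,86.1])
ctrl.move_linear([bx,by,.004],vel=.09)
hand.close_gripper(22); o=ctrl.get_obs(); print("grip",o["grip_width"],o["finger_force"])
ctrl.move_linear([bx,by,.20],vel=.2)
ctrl.reach([.5105,-.0275,.17],[180,0,94.3]); ctrl.sleep(.3)
o=ctrl.get_obs(); p,d=eyes.capture("wrist"); P=cloud("wrist",d)
cv2.imwrite("pics/w6.png",p[...,::-1]); e=o["eef_pos"]; print(o["time_s"],e.round(4),o["contact_force"].round(2))
r=spotter.cut_out("wrist","blank_a")
for s in r[:2]:
    m=s["region"]&(d>0)&(P[...,2]>e[2]+.009)&(P[...,2]<e[2]+.03)
    if m.sum()>5000:
        c=cv2.minAreaRect(P[m][:,:2].astype(np.float32)*1000); print(c,np.median(P[m][:,2]).round(4)); break
```

```text
grip 0.5186903962910138 23.56790989637375
32.425 [ 0.511  -0.0265  0.17  ] [-0.17  0.68  0.13]
((509.85003662109375, -26.30406951904297), (45.112369537353516, 85.74732208251953), 4.3562822341918945) 0.1841
```

Run:
```python
from h import *
x,y=.5105,-.0270; R=[180,0,94.3]
ctrl.move_linear([x,y,.118],vel=.12,rot=R); f0=np.array([-.3,0,-.4]); L=[]; z=.118
while True:
    z-= .004 if z>.094 else (.001 if z>.0641 else .00025)
    ctrl.move_linear([x,y,z],vel=.03)
    o=ctrl.get_obs(); f=o["contact_force"]-f0; L.append((round(z*1000,2),*f.round(1)))
    if f[2]>(13 if z<.0641 else 16) or np.hypot(f[0],f[1])>8 or z<.0575: break
print(*[tuple(map(float,l)) for l in L]); ctrl.sleep(.3); o=ctrl.get_obs(); print(o["time_s"],o["contact_force"].round(1),o["grip_width"],o["eef_pos"])
p,d=eyes.capture("wrist"); cv2.imwrite("pics/w7.png",p[...,::-1])
```

```text
(114.0, 0.8, 0.3, 1.0) (110.0, -0.4, 0.1, 0.0) (106.0, -0.7, -0.2, 0.5) (102.0, 0.3, -0.3, -0.5) (98.0, 0.4, -0.5, -0.4) (94.0, 0.5, 0.1, 1.1) (93.0, -0.1, -0.7, -0.2) (92.0, 0.6, -0.5, -0.3) (91.0, 0.5, -0.5, 0.2) (90.0, -0.2, 0.7, -0.3) (89.0, 0.8, 0.3, 0.7) (88.0, 0.7, 1.1, 1.6) (87.0, -0.2, 0.4, 6.1) (86.0, 0.2, 0.6, 6.8) (85.0, -0.6, -0.2, 5.9) (84.0, 0.3, 0.7, 7.3) (83.0, 0.4, 0.2, 7.8) (82.0, -0.6, 0.5, 7.6) (81.0, 0.2, -0.9, 7.8) (80.0, 0.3, 0.2, 7.2) (79.0, 0.6, -1.4, 8.3) (78.0, 0.8, -1.5, 8.4) (77.0, 2.2, -1.1, 4.6) (76.0, 3.6, -1.2, 2.8) (75.0, 3.6, -0.8, 2.1) (74.0, 3.9, -0.7, 2.9) (73.0, 3.6, -1.1, 2.9) (72.0, 1.5, -0.8, 2.8) (71.0, 2.1, -0.4, 3.1) (70.0, 2.2, -0.7, 4.6) (69.0, 0.6, 0.4, 5.3) (68.0, 0.2, 0.5, 4.4) (67.0, -0.2, 0.1, 4.3) (66.0, -0.3, -0.2, 3.6) (65.0, 0.7, 0.0, 4.5) (64.0, 0.6, -0.5, 4.5) (63.75, -0.6, -0.3, 4.9) (63.5, 0.4, -0.2, 5.2) (63.25, -0.2, -0.1, 5.5) (63.0, -0.7, 0.0, 5.2) (62.75, -0.2, 0.0, 6.0) (62.5, -0.5, -0.9, 6.0) (62.25, -0.6, 0.1, 5.2) (62.0, -0.0, -0.4, 5.6) (61.75, -1.0, -0.5, 5.4) (61.5, 0.1, -0.1, 4.7) (61.25, -0.4, 0.0, 3.9) (61.0, -1.2, 0.8, 5.0) (60.75, -0.6, -0.4, 6.1) (60.5, -1.1, 1.2, 5.2) (60.25, -0.9, -0.4, 3.8) (60.0, -0.2, 0.2, 4.3) (59.75, -0.0, -0.5, 2.6) (59.5, -1.0, -1.8, 4.2) (59.25, -1.0, -1.3, 4.1) (59.0, -0.3, -1.6, 4.9) (58.75, -1.5, -0.6, 4.5) (58.5, -0.7, -0.4, 4.7) (58.25, -0.2, -1.0, 4.0) (58.0, -1.3, -0.8, 5.7) (57.75, -1.5, -1.1, 6.7) (57.5, -1.1, -1.0, 7.1)
49.1083 [-3.  -0.7  7.5] 0.5179923905085222 [ 0.51052    -0.02704927  0.05777922]
```

View pics/w7.png

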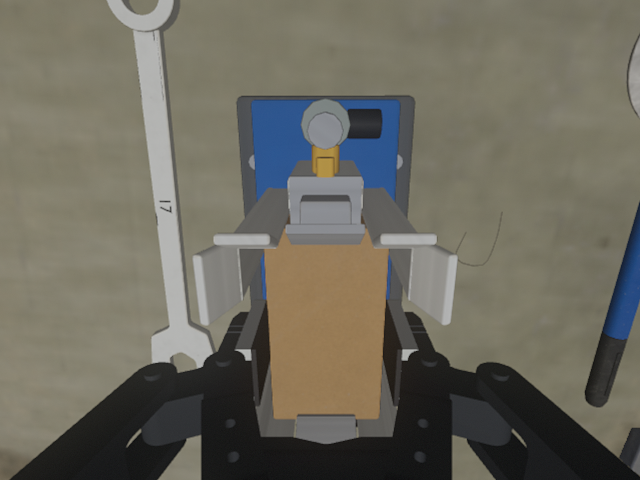

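The near lip (+y) at (326,232) covers the blank's end. The far lip at (326,428) does not clearly overlap it, and the force is only about 7 N, so I press further up to the buffer.

Run:
```python
from h import *
x,y=.5105,-.0270; z=.0575; f0=np.array([-.3,0,-.4]); L=[]
while z>.0548:
    z-=.0003; ctrl.move_linear([x,y,z],vel=.03); o=ctrl.get_obs(); f=o["contact_force"]-f0; L.append((round(z*1000,2),*f.round(1)))
    if f[2]>13.5: break
print(*[tuple(map(float,l)) for l in L]); o=ctrl.get_obs(); print(o["time_s"],o["eef_pos"].round(4))
p,d=eyes.capture("wrist"); P=cloud("wrist",d); cv2.imwrite("pics/w8.png",cv2.resize(p[200:,180:480,::-1],None,fx=2,fy=2)); np.savez("w8.npz",p=p,d=d,P=P)
```

```text
(57.2, -2.5, -1.5, 9.5) (56.9, -3.4, -2.3, 11.1) (56.6, -4.7, -1.7, 12.8) (56.3, -3.0, -1.1, 15.2)
50.1583 [ 0.5106 -0.0271  0.0573]
```

View pics/w8.png

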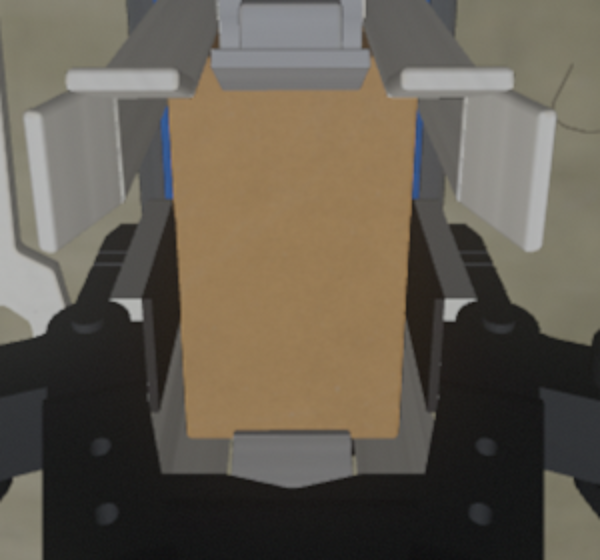

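Run:
```python
from h import *
th=np.radians(4.3); c0=np.array([.5095,-.0268]); R=np.array([[np.cos(th),-np.sin(th)],[np.sin(th),np.cos(th)]])
for f in ("w0","w3","w5","w8"):
    w=np.load(f+".npz"); P=w["P"]; d=w["d"]; M=P.copy(); M[...,:2]=(P[...,:2]-c0)@R; z=M[...,2]; p=w["p"].astype(int)
    brown=p[...,0]>p[...,2]+25
    print(f)
    for s in (1,-1):
        m=(d>0)&(abs(M[...,0])<.008)&(M[...,1]*s>.025)&(M[...,1]*s<.062)&(z>.06)&(z<.1)&~brown
        if m.sum()<20: print(s,"few"); continue
        print(s,[(round(float(a*1000)),round(float(np.median(M[m&(z>a)&(z<a+.003)][:,1])*1e3),1)) for a in np.arange(.07,.1,.003) if (m&(z>a)&(z<a+.003)).sum()>3], "min|y|",np.percentile(M[m][:,1]*s*1e3,[1,5,50]).round(1))
    b=(d>0)&brown&(abs(M[...,0])<.02)&(abs(M[...,1])<.05)&(z<.1)&(z>.05)
    for a in range(-45,46,15):
        q=z[b&(abs(M[...,1]*1000-a)<4)]
        if len(q)>5: print(a,(np.median(q)*1e3).round(1),end=" ")
    for s in (1,-1):
        q=M[b&(abs(M[...,0])>.014)][:,1]*s
        if len(q): print("end",s,np.percentile(q,99.5).round(4),end=" ")
    print()
```

```text
w0
1 [(73, 58.6), (76, 57.7), (79, 39.9), (82, 42.1), (85, 51.0), (88, 45.6), (91, 47.3)] min|y| [38.8 40.  50.9]
-1 [(73, -48.6), (76, -38.8), (79, -39.9), (82, -41.7), (85, -50.9), (88, -45.2), (91, -46.6)] min|y| [37.3 37.8 44.3]
-30 73.9 -15 73.8 0 73.9 15 73.8 30 73.8 end 1 0.0396 end -1 0.0399 
w3
1 [(73, 57.5), (76, 57.6), (79, 39.8), (82, 41.8), (85, 51.3), (88, 46.0), (91, 47.4)] min|y| [38.8 39.9 51. ]
-1 few
15 73.8 30 73.8 45 99.0 end 1 0.0441 end -1 -0.0111 
w5
1 [(73, 57.6), (76, 57.6), (79, 40.1), (82, 42.1), (85, 51.2), (88, 46.8), (91, 47.1)] min|y| [38.2 39.3 50.8]
-1 [(73, -37.4), (76, -38.3), (79, -39.8), (82, -41.4), (85, -45.3), (88, -45.3), (91, -46.5)] min|y| [37.  37.5 43.3]
-45 73.3 -30 73.8 -15 73.8 0 73.7 15 73.8 30 73.7 45 73.9 end 1 0.0405 end -1 0.0411 
w8
1 [(73, 58.5), (76, 57.7), (79, 41.3), (82, 51.5), (85, 51.6), (88, 47.8), (91, 47.6)] min|y| [38.8 41.3 52.7]
-1 [(70, -38.2), (73, -37.3), (76, -38.0), (79, -39.7), (82, -40.8)] min|y| [36.4 36.8 38.9]
-45 70.8 -30 71.3 -15 71.5 0 71.7 15 71.8 30 72.0 45 72.9 end 1 0.0408 end -1 0.0414
```

By the depth data the far lip is shut. The near lip sits about 1 mm open, and the +y end of the blank is 1–2 mm higher. I release and check.

```bash
cat > chk.py <<'E'
from h import *
th=np.radians(4.3); c0=np.array([.5095,-.0268]); R=np.array([[np.cos(th),-np.sin(th)],[np.sin(th),np.cos(th)]])
def chk(name):
    p,d=eyes.capture("wrist"); P=cloud("wrist",d); cv2.imwrite(f"pics/{name}.png",p[...,::-1]); p=p.astype(int)
    M=P.copy(); M[...,:2]=(P[...,:2]-c0)@R; z=M[...,2]; brown=p[...,0]>p[...,2]+25
    for s in (1,-1):
        m=(d>0)&(abs(M[...,0])<.008)&(M[...,1]*s>.025)&(M[...,1]*s<.062)&(z>.06)&(z<.1)&~brown
        print(s,[(round(float(a*1000)),round(float(np.median(M[m&(z>a)&(z<a+.003)][:,1])*1e3),1)) for a in np.arange(.07,.1,.003) if (m&(z>a)&(z<a+.003)).sum()>3])
    b=(d>0)&brown&(abs(M[...,0])<.02)&(z<.1)&(z>.05)
    for a in range(-45,46,15):
        q=z[b&(abs(M[...,1]*1000-a)<4)]
        if len(q)>5: print(a,(np.median(q)*1e3).round(1),end=" ")
    print(ctrl.get_obs()["time_s"],ctrl.get_obs()["contact_force"].round(1))
E
python3 - <<'E'
from chk import *
hand.open_jaws(); chk("w9")
ctrl.move_linear([.5105,-.027,.16],vel=.18); chk("w10")
E
```

```text
1 [(73, 58.6), (76, 57.6), (79, 55.0), (82, 53.9), (85, 51.5), (88, 47.8), (91, 47.5)]
-1 [(70, -38.4), (73, -37.3), (76, -38.0), (79, -39.8), (82, -40.3)]
-45 72.7 -30 73.4 -15 73.4 0 73.4 15 73.4 30 73.4 45 86.4 50.7417 [-0.4  0.3  0. ]
1 [(73, 58.4), (76, 55.7), (79, 40.8), (82, 49.7), (85, 51.3), (88, 47.5), (91, 47.2)]
-1 [(70, -37.9), (73, -37.5), (76, -38.4), (79, -40.2), (82, -42.0), (85, -45.0), (88, -45.6), (91, -45.9)]
-45 72.3 -30 72.8 -15 72.9 0 72.8 15 72.8 30 72.8 45 84.3 51.5167 [-0.6 -0.  -0.1]
```

View pics/w10.png

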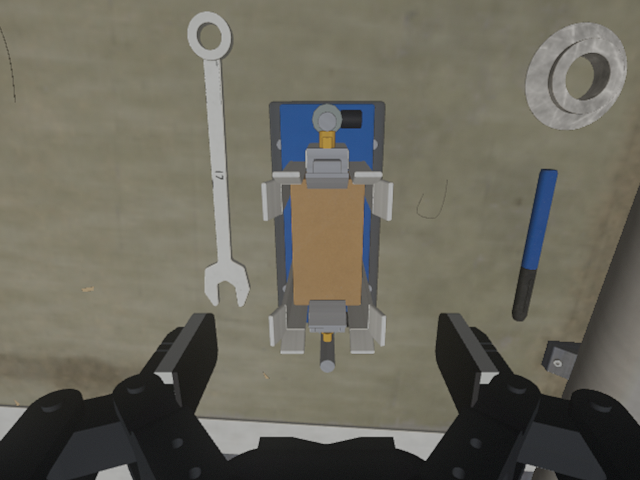

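The blank now sits level with both noses over its ends, at (327,185) and (327,303). I compare it from the same pose as after the first blank.

Run:
```python
from chk import *
ctrl.move_linear([.5105,-.0275,.20],vel=.15); ctrl.sleep(.2); chk("w11")
a=cv2.imread("pics/w5.png")[125:320,260:395]; b=cv2.imread("pics/w11.png")[125:320,260:395]
cv2.imwrite("pics/cmp.png",cv2.resize(np.hstack([a,b]),None,fx=2.9,fy=2.9,interpolation=cv2.INTER_CUBIC))
```

```text
1 [(73, 58.4), (76, 57.1), (79, 40.2), (82, 42.1), (85, 51.1), (88, 47.6), (91, 47.2)]
-1 [(73, -49.0), (76, -38.3), (79, -39.8), (82, -41.5), (85, -45.1), (88, -45.2), (91, -46.3)]
-45 73.2 -30 73.6 -15 73.6 0 73.6 15 73.5 30 73.5 45 80.9 52.1833 [-0.   0.5  0.3]
```

View pics/cmp.png

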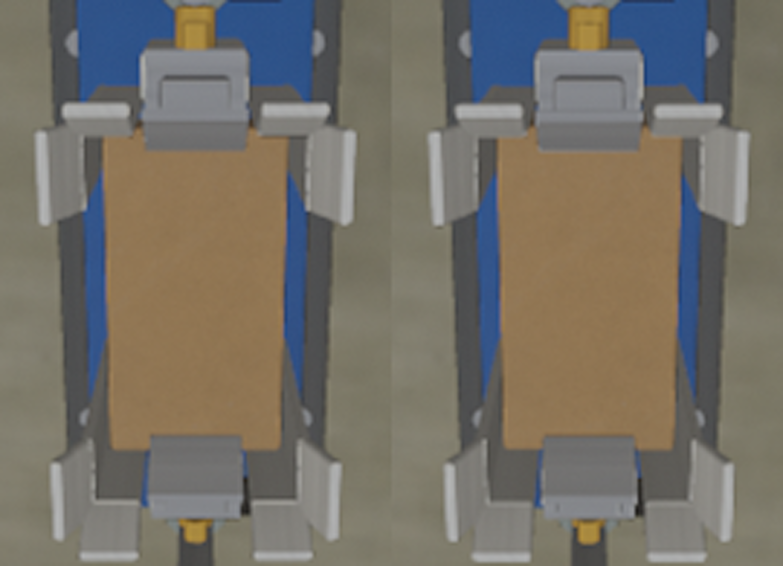

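With both blanks in, the lips stand as they did after the first one: near nose at y ≈ 40.2 and far nose at −39.8 at the same height. The top blank is level at its held height, so I hand in.

```bash
python3 -c "
from h import *
print(job_done())"
```

```text
the job is handed in; nothing more can be done
None
```

Both blanks are in the magazine, lying flat and held down under both fully shut lips; the highest press force I logged was about 15 N, the other things on the table were not touched, and the job was handed in at about 52 s.

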